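# Make up two refrigeration service kits from stock

## Robot

A 6-joint arm with a two-finger parallel gripper is mounted at the origin on the work surface. World frame = base frame: x ahead of the robot, y to its left, z up, the work surface at z = 0. Lengths are in mm, angles in rad, forces in N, time in s.
With the tool pointing down it reaches from about 350 to 800 mm from the base axis. Payload 7.3 kg.
Tool frame: the origin (TCP) lies midway between the tips of the shut fingers; the grasp point (between the pads) lies 19 mm behind it; z points along the fingers, y is the direction in which the jaws open and shut (so a half turn about z gives the same grasp; the last joint's range is limited). The gripper opens to 85 mm and grips with 20 to 120 N. Pads are 22 mm wide; open, the fingers measure 114 mm over their backs; the gripper's body (76 mm by 85 mm) begins 54 mm behind the grasp point. The pads swing forward as they close: fully open they stand 13 mm farther back than shut.
Start: joints at [-1.253, 0.342, 1.524, -0, 1.275, -0.146], TCP at [234.883, -469.547, 231.322] pointing down, gripper open.
Joint ranges: [-2.53, 2.53], [-0.77, 2.02], [0.04, 2.7], [-1, 4.14], [0.28, 2.66], [-3.11, 3.11]. Speed limits (rad/s): [2.57, 2.57, 3.14, 3.14, 3.14, 3.14].

## Interface

Orientations are given as a unit quaternion [x, y, z, w].
In Python, from rig import env, read_camera, ticket gives the robot as it stands.
- The arm moves only by the tool step_arm, never from a script. Its arguments are lists of equal length, an entry for each row: "slide": the shift along the tool's x, y, z in cm, a list of three; "roll": the turn about the tool's z in rad. In form: {"slide": [[dx, dy, dz], ...], "roll": [roll, ...]}. A call has 1 to 5 rows; each row shifts and turns the commanded pose from where the row before left it, along the tool's axes as they then stand; what a row does not reach is not made up. A row lasts 1/12 s, in which the tool goes at most 41.7 mm and 7.16 degrees, less where a joint would pass 70% of its speed; a pose out of reach is approached as far as the arm can. A call is refused whole if a number of a shift passes 4.17 or a number of a turn 0.125, either way. A call with a gripper value outside its range is refused whole. "hand" is the opening, from 0 (shut) to 1 (fully open), set as the call begins (left out, the last holds). The fingers move at their own pace and stop on an object; "newtons" is the grip in N (left out, the last holds). Time passes only in rows, so rows that do not move let the fingers close. It gives the time, the measured TCP pose, the force and the opening at its end, in the units of the state.
- env.sense(): the state, without advancing time (a new reading comes with each control period).
- read_camera(name): name is "scene" or "top"; returns a dict with "img" (400x640x3 uint8, red, green, blue), "fx", "fy", "cx", "cy" (pixels), "world_to_cam" (4x4, takes a point from world to camera coordinates). Camera axes: x right, y up, looking along -z (the intrinsics and any distortion apply to the point x, -y, -z); pixel columns grow to the right and rows downward; lengths in mm; the calibration is good to about 2 mm. A picture is of the moment at which its call begins. There is no depth.
- ticket.close_job(): hands the job in, once; it reports no verdict.
The state is a dict: "t": time; "joints": joint angles; "qvel": joint speeds; "joint_efforts": joint torques, N m; "position": TCP position; "tool_rot": TCP orientation; "wrist_force": force on the tool from outside, world axes, zero at the start; "ft_torque": the same for the moment, N m; "opening": opening from 0.0 (shut) to 1.0 (fully open).
Only numpy, scipy, OpenCV 4.12 (cv2) and the standard library are available. Lean on these libraries where they do the work, as an engineer would, in place of code of your own. Each camera call takes 0.05 s, during which the arm holds its last target. There are 200 camera calls.

## Task

Make up two service kits from the parts in the brown stock tray: the compressor start kit, which is the large round capacitor, the relay and the contactor, goes in the white three-cell tray, and the fan kit, which is the fan motor and the oval capacitor, goes in the white two-cell tray. Stand every part upright on the tray floor in a cell of its own, setting it down rather than letting it drop. The small round capacitor and the solenoid coil are not wanted: leave them standing where they are.

Things in the scene. Friction and masses are not known exactly. Their poses are not given: they have to be found in the camera images.
- start_capacitor: The large round capacitor: upright black plastic can, 46 mm diameter, 80 mm high, with four brass tabs rising 8 mm from its grey lid (88 mm in all). 0.16 kg. It stands upright in the brown stock tray, about 100 mm from its neighbours, at any turn. Origin: centre of its underside, z up.
- relay: The relay: plain black box with a grey seam, 44 mm along its x, 38 mm along its y, 50 mm high, four brass screws and one tab on top (58 mm in all); under it a 2 mm steel strap with ears, 60 mm along x and 16 mm wide. 0.14 kg. It stands upright in the brown stock tray, about 100 mm from its neighbours. Origin: centre of its underside, z up.
- contactor: The contactor: steel foot plate 58 mm (x) by 50 mm (y), 8 mm high; above it a black body 56 mm by 48 mm up to 40 mm; on its middle a grey block 30 mm (x) by 48 mm (y) up to 60 mm; brass screw terminals on the lower steps at both x ends. About 0.28 kg. It stands upright in the brown stock tray, about 100 mm from its neighbours. Origin: centre of its underside, z up.
- fan_motor: The fan motor: upright aluminium cylinder, 58 mm diameter, straight sided from 8 to 54 mm height and tapering above and below, with a dark band, 64 mm high at the boss, and a thin steel shaft on top that ends at 78 mm; a small black lead socket on the top, on its x side, up to 66 mm. About 0.55 kg. It stands upright in the brown stock tray, about 100 mm from its neighbours, at any turn. Origin: centre of its underside, z up.
- oval_capacitor: The oval capacitor: upright aluminium can of oval section, 52 mm along its x and 32 mm along its y, 74 mm high, four brass tabs rising 8 mm from the top (82 mm in all). 0.18 kg. It stands upright in the brown stock tray, about 100 mm from its neighbours. Origin: centre of its underside, z up.
- small_capacitor: The small round capacitor, not wanted: like the large one but 34 mm diameter and 52 mm high (60 mm with its tabs). It stands upright in the brown stock tray, about 100 mm from its neighbours. Origin: centre of its underside, z up.
- solenoid_coil: The solenoid coil, not wanted: black block 40 mm (x) by 34 mm (y), 50 mm high, with a round brass-rimmed bore in its top, a steel yoke, and a plug socket that sticks out to 36 mm from the centre on its x side. It stands upright in the brown stock tray, about 100 mm from its neighbours. Origin: centre of its underside, z up.
- stock_tray: The brown cardboard stock tray, fixed: 430 mm along its x, 250 mm along its y, 20 mm high, walls and floor 3 mm thick, open on top. The seven parts stand in it in two rows along its x, 115 mm apart; the x and y axes of the box-shaped and oval parts lie within 0.4 rad of the tray's own. Origin: centre of its underside, z up.
- start_kit_tray: The white three-cell tray for the compressor start kit, fixed on the bench: 240 mm along its x, 82 mm along its y, 25 mm high, walls, dividers and floor 3 mm thick. Three equal cells in a row, each 76 mm by 76 mm inside, centred at x = -79, 0 and +79 mm, y = 0; cell floor at z = 3 mm. Any of its parts fits any cell. Origin: centre of its underside, z up.
- fan_kit_tray: The white two-cell tray for the fan kit, fixed on the bench: 181 mm along its x, 82 mm along its y, 25 mm high, walls, divider and floor 3 mm thick. Two equal cells, each 86 mm (x) by 76 mm (y) inside, centred at x = -44.5 and +44.5 mm, y = 0; cell floor at z = 3 mm. Either part fits either cell. Origin: centre of its underside, z up.
There are look-alikes about, which are no part of the job. Leave any green or red look-alike of the relay alone.

How it is judged:
By the outcome, as a careful person would: the job done as asked, in the order asked, and still so for the second after the job is handed in, with the robot touching nothing.
It also fails if it takes over 136 s, if anything falls off the work surface, if the arm or the gripper's body presses on something with over 40 N, if the wrist force passes 120 N, or if a joint passes its speed limit or range.

## Working session

There is one attempt and no reset: what is moved stays moved. The work goes in short steps, Python scripts to look and compute and a tool call to move; the robot and the scene stay as the last step left them, time stands still between calls to the robot, and variables do not carry over. Pictures are saved under pics/ and viewed, about 12 in all and at most 16, crops included, and the job is handed in when it is done.

Besides the shell and the picture viewer there is one more tool, called after "Request:" as name(argument=value, ...) on one line, values as JSON. step_arm: Moves the arm, as the interface text tells. Its arguments: {"type":"object","properties":{"slide":{"type":"array"},"roll":{"type":"array"},"hand":{"type":"number"},"newtons":{"type":"number"}},"required":["slide","roll"]}

```bash
ls; mkdir -p pics; python3 - <<'E'
from rig import env, read_camera
import cv2, json, pickle
s=env.sense(); print({k:s[k] for k in('t','position','tool_rot','opening','wrist_force')})
d={}
for n in('scene','top'):
    c=read_camera(n); d[n]=c
    cv2.imwrite(f'pics/{n}0.png',c['img'][:,:,::-1])
    print(n,{k:(v.tolist() if hasattr(v,'tolist') else v) for k,v in c.items() if k!='img'})
pickle.dump(d,open('cams0.pkl','wb'))
E
```

```text
pics
{'t': 0.0, 'position': array([ 234.75920961, -469.15072893,  230.64312606]), 'tool_rot': array([ 9.73230490e-01,  2.29830056e-01, -6.16894930e-05, -7.45173562e-04]), 'opening': 1.0015095051709124, 'wrist_force': array([-0.59807331,  0.57384263, -0.19968518])}
scene {'fx': 517.9289717765955, 'fy': 517.9289717765955, 'cx': 330.814106284717, 'cy': 207.67784743078656, 'world_to_cam': [[-0.7935978996621993, 0.6082868443613695, -0.01376548686508564, 320.13146122835326], [-0.3587144502026911, -0.4494811394099453, 0.81810185706336, 159.23753292467177], [0.4914532702785962, 0.6541817945278087, 0.5749085691141235, -1308.1078612947356], [0.0, 0.0, 0.0, 1.0]]}
top {'fx': 366.91911290973746, 'fy': 366.91911290973746, 'cx': 320.64577827495975, 'cy': 195.22294516163902, 'world_to_cam': [[0.024140785839922775, -0.9996810233121959, -0.007421191852542387, 70.44623507578098], [0.9939236278752376, 0.023202989334793957, 0.10759852804409413, -464.6285879588615], [-0.10739201278660002, -0.009973610951440488, 0.994166727804865, -823.1035922597026], [0.0, 0.0, 0.0, 1.0]]}
```

View pics/scene0.png

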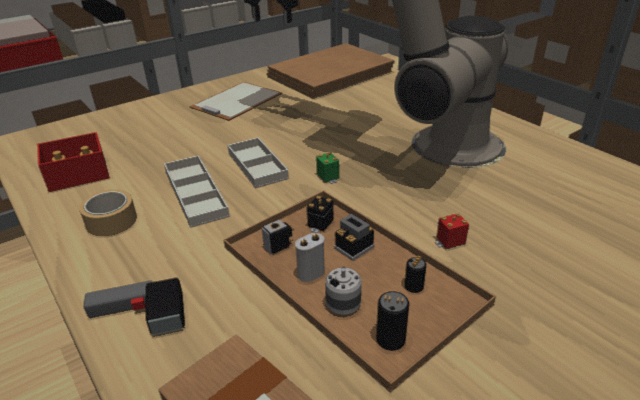

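View pics/top0.png

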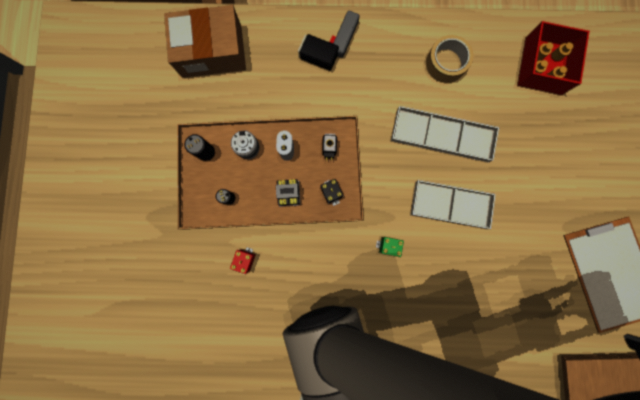

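The scene camera looks back at the robot from the far left. The top view shows the stock tray at (180–362, 118–228), the three-cell tray at (392–497, 108–160) and the two-cell tray at (412–494, 182–228). Relay candidates in the top view:
- Black box at (332,191), inside the stock tray: it matches "plain black box, brass screws".
- Green box at (392,246) and red box at (242,261), both outside the tray: look-alikes, to be left alone.
- Red bin at (553,58): not a relay.

I'll confirm with enlarged crops.

```bash
python3 - <<'E'
import cv2,pickle
d=pickle.load(open('cams0.pkl','rb'))
t=d['top']['img'][112:232,175:367,::-1]; s=d['scene']['img'][185:385,220:500,::-1]
cv2.imwrite('pics/c_top.png',cv2.resize(t,None,fx=4,fy=4,interpolation=cv2.INTER_CUBIC))
cv2.imwrite('pics/c_scene.png',cv2.resize(s,None,fx=2.8,fy=2.8,interpolation=cv2.INTER_CUBIC))
E
```

```text
(no output)
```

View pics/c_top.png

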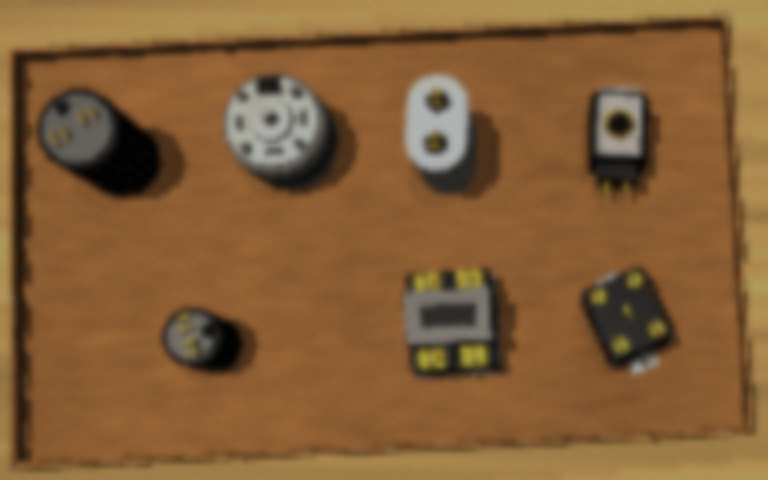

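View pics/c_scene.png

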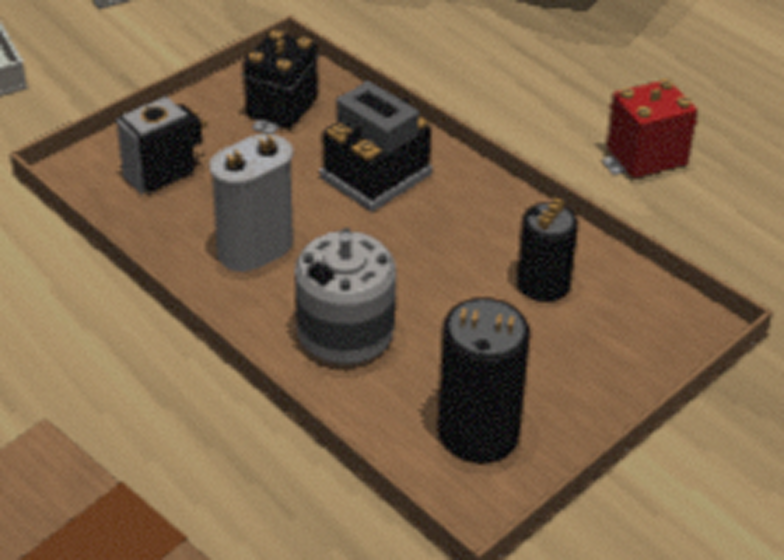

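The crops confirm it. In top-crop pixels the lids are: start capacitor (77,128), fan motor (271,120), oval (436,122) and contactor block (449,316). The black relay is at (628,313) with its strap ears showing. The coil at (619,124) and the small capacitor at (193,335) stay. Next: triangulate, and find the tray rims.

```bash
cat > h.py <<'E'
import numpy as np, cv2
def P(c):
    K=np.array([[c['fx'],0,c['cx']],[0,c['fy'],c['cy']],[0,0,1.]])
    return K@np.diag([1,-1,-1.])@np.array(c['world_to_cam'])[:3]
def tri(c1,p1,c2,p2):
    X=cv2.triangulatePoints(P(c1),P(c2),np.float64(p1).reshape(2,1),np.float64(p2).reshape(2,1)).ravel(); X=X/X[3]
    r=[np.linalg.norm((lambda q:q[:2]/q[2])(P(c)@X)-p) for c,p in((c1,p1),(c2,p2))]
    return X[:3],max(r)
def ray(c,p,z):
    M=P(c); H=M[:,[0,1,3]].copy(); H[:,2]+=M[:,2]*z
    q=np.linalg.solve(H,[p[0],p[1],1]); return q[:2]/q[2]
def ct(u,v): return np.array([175+(u+.5)/4-.5,112+(v+.5)/4-.5])
def cs(u,v): return np.array([220+(u+.5)/2.8-.5,185+(v+.5)/2.8-.5])
E
python3 - <<'E'
from h import *; import pickle
np.set_printoptions(precision=1,suppress=True)
d=pickle.load(open('cams0.pkl','rb')); T,S=d['top'],d['scene']
pts=dict(cap=((77,128),(486,325)),fanboss=((271,120),(346,258)),oval=((437,122),(252,158)),cont=((449,316),(379,104)),relay=((628,313),(281,50)),coil=((619,122),(158,112)),small=((190,335),(550,215)))
for k,(a,b) in pts.items():
    X,r=tri(T,ct(*a),S,cs(*b)); print(k,X,'res %.1f'%r)
# directions at top plane
def ang(a,b,z):
    v=ray(T,ct(*b),z)-ray(T,ct(*a),z); return np.arctan2(v[1],v[0]),np.hypot(*v)
print('oval tabs',ang((435,143),(437,100),85)); print('oval sides',ang((405,150),(405,95),77),ang((470,150),(470,95),77))
print('relay',ang((620,346),(600,297),53),ang((657,328),(635,281),53),'y',ang((600,297),(635,281),53),ang((620,346),(657,328),53))
print('cont block x edges',ang((405,282),(492,277),63),ang((406,347),(495,341),63))
for n,c,rois in(('top',T,((385,100,505,170),(405,175,500,235))),('scene',S,((155,150,235,230),(222,132,292,190)))):
    for x0,y0,x1,y1 in rois:
        im=c['img'][y0:y1,x0:x1]; hsv=cv2.cvtColor(im,cv2.COLOR_RGB2HSV)
        m=(hsv[...,1]<60).astype(np.uint8)*255
        m=cv2.morphologyEx(m,cv2.MORPH_CLOSE,np.ones((5,5)))
        cn=max(cv2.findContours(m,0,1)[0],key=cv2.contourArea); 
        h=cv2.convexHull(cn); 
        for e in np.arange(1,15,.5):
            a=cv2.approxPolyDP(h,e,True)
            if len(a)<=4: break
        r=cv2.minAreaRect(cn); print(n,'area',cv2.contourArea(cn),'rect',np.array(r[0])+[x0,y0],r[1:], 'poly',(a.reshape(-1,2)+[x0,y0]).tolist())
E
```

```text
cap [563.8 359.8  86.4] res 0.4
fanboss [575.4 258.8  66.4] res 0.3
oval [573.1 164.7  78.1] res 0.1
cont [466.8 156.1  64.5] res 0.2
relay [472.3  56.8  55.9] res 0.1
coil [579.4  65.2  57.3] res 0.6
small [454.1 299.3  60.5] res 0.3
oval tabs (np.float64(-0.010531135386777453), np.float64(24.01227705921839))
oval sides (np.float64(0.03728456354392199), np.float64(31.014084131973895)) (np.float64(0.03251254046687972), np.float64(31.00178905276103))
relay (np.float64(0.40751248454475886), np.float64(29.776916729342293)) (np.float64(0.4548432304205555), np.float64(29.220960945227635)) y (np.float64(-1.115624715115982), np.float64(21.629184850052678)) (np.float64(-1.0929642212342605), np.float64(23.04411021625509))
cont block x edges (np.float64(-1.4897655907511567), np.float64(48.36090405931174)) (np.float64(-1.4797481031862947), np.float64(49.2624831877601))
top area 3405.5 rect [445.2 133.5] ((103.41075134277344, 34.75349044799805), 12.264772415161133) poly [[399, 107], [497, 127], [493, 157], [392, 139]]
top area 2661.0 rect [453.3 204.3] ((80.62429809570312, 34.89913558959961), 10.203973770141602) poly [[417, 182], [493, 194], [490, 228], [412, 214]]
scene area 2639.0 rect [196.7 189.2] ((74.5147933959961, 42.44605255126953), 65.89776611328125) poly [[199, 156], [228, 216], [190, 226], [164, 163]]
scene area 1752.0 rect [258.1 160.9] ((61.75077819824219, 38.221031188964844), 53.67317199707031) poly [[257, 137], [288, 177], [255, 189], [228, 145]]
```

```bash
python3 - <<'E'
import cv2,pickle,numpy as np
d=pickle.load(open('cams0.pkl','rb'))
t=cv2.resize(d['top']['img'][100:232,388:502,::-1],None,fx=4,fy=4,interpolation=cv2.INTER_CUBIC)
s=cv2.resize(d['scene']['img'][132:232,158:292,::-1],None,fx=2.5,fy=2.5,interpolation=cv2.INTER_CUBIC)
o=np.zeros((t.shape[0],t.shape[1]+s.shape[1],3),np.uint8); o[:,:t.shape[1]]=t; o[:s.shape[0],t.shape[1]:]=s
cv2.imwrite('pics/c_trays.png',o); print(o.shape)
E
```

```text
(528, 791, 3)
```

View pics/c_trays.png

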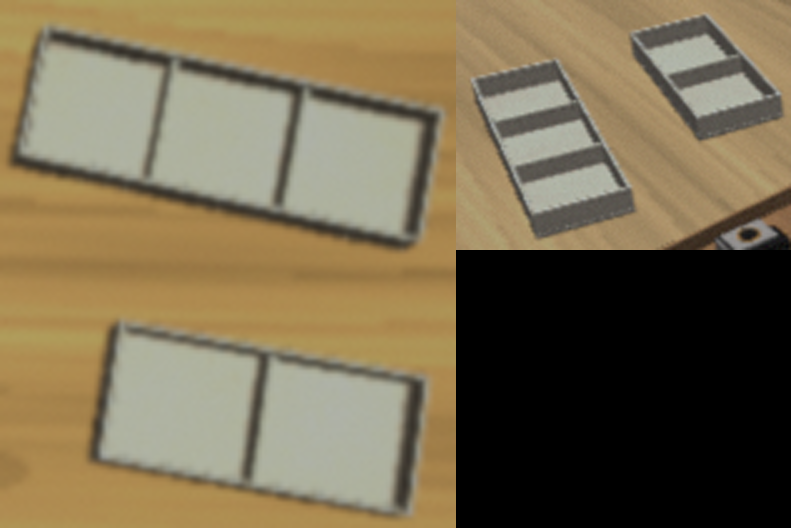

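```bash
python3 - <<'E'
from h import *; import pickle
np.set_printoptions(precision=1,suppress=True)
d=pickle.load(open('cams0.pkl','rb')); T,S=d['top'],d['scene']
g=lambda u,v:np.array([388+(u+.5)/4-.5,100+(v+.5)/4-.5])
s=lambda u,v:np.array([158+(u-456+.5)/2.5-.5,132+(v+.5)/2.5-.5])
for n,tp,sp,cells in(('start',[(44,29),(440,109),(413,238),(16,157)],[(529,208),(473,80),(557,62),(633,188)],(-79,0,79)),('fan',[(118,325),(424,378),(405,512),(95,457)],[(697,113),(632,35),(708,17),(778,95)],(-44.5,44.5))):
    Q=np.array([ray(T,g(*p),25) for p in tp]); c=Q.mean(0)
    print(n,'c',c,'edges',[np.linalg.norm(Q[i]-Q[i-1]) for i in range(4)])
    X=np.array([tri(T,g(*a),S,s(*b))[0] for a,b in zip(tp,sp)]); print('tri',X.tolist(), 'mean',X.mean(0))
    v=Q[1]-Q[0]+Q[2]-Q[3]; a=np.arctan2(v[1],v[0]); v/=np.linalg.norm(v); print('x-dir angle',a,'=> psi offset',a+np.pi/2)
    for k in cells: print(k,c+v*k)
Q=np.array([ray(T,ct(*p),20) for p in((14,52),(727,22),(753,433),(16,466))]); print('stock',Q,Q.mean(0))
from rig import env
q=env.sense(); print(q['position'],q['tool_rot'])
E
```

```text
start c [ 617.2 -206. ] edges [np.float64(79.68132657250098), np.float64(236.55772565582006), np.float64(79.55880652579968), np.float64(235.01807494176947)]
tri [[680.5432360206444, -100.22743976818275, 30.32517289153218], [634.111032103425, -330.43588442126014, 26.09736329772497], [557.4831337634041, -313.4782198409822, 25.295423735941416], [600.8164073925782, -82.69286226894734, 25.12188495726547]] mean [ 618.2 -206.7   26.7]
x-dir angle -1.7558050596876227 => psi offset -0.18500873289272612
-79 [ 631.7 -128.4]
0 [ 617.2 -206. ]
79 [ 602.6 -283.7]
fan c [ 449.6 -222.7] edges [np.float64(78.051824445858), np.float64(177.91613999070228), np.float64(78.35125709314397), np.float64(178.62139924776267)]
tri [[503.69943822348586, -142.2302728861916, 30.158387975642455], [475.5633233421183, -318.04316442827195, 24.510416754448727], [397.58268558983264, -304.9085061802665, 24.10998154012297], [427.3052071104588, -129.79651053112798, 25.794645223479712]] mean [ 451.  -223.7   26.1]
x-dir angle -1.72296992073245 => psi offset -0.15217359393755348
-44.5 [ 456.3 -178.7]
44.5 [ 442.8 -266.7]
stock [[624.7 425.2]
 [652.3   1. ]
 [408.5 -17.3]
 [379.3 407.8]] [516.2 204.2]
[ 234.8 -469.2  230.7] [ 1.   0.2 -0.  -0. ]
```

Rims check out: heights about 26 mm and edges about 237 × 79 mm. Part positions (x, y):
- start capacitor (564,360)
- relay (472,57), yaw 0.44
- contactor (467,156), yaw 0.09
- fan motor (575,259)
- oval (573,165), yaw 0.02

Cell plan:
- Start tray: capacitor (632,-128), relay (617,-206), contactor (603,-284), tray yaw -0.185.
- Fan tray: motor (443,-267), oval (456,-179), tray yaw -0.15.

Now I'll move to the large capacitor, turning the tool to yaw 0 on the way.

Request:
step_arm(slide=[[0, 0, 2], [0, 0, 2], [0, 0, 2], [0, 0, 2]], roll=[0.116, 0.116, 0.116, 0.116])

```text
t: 0.43
position: [234.8, -469.2, 150.2]
tool_rot: [1.0, -0.003, -0.0, -0.0]
wrist_force: [-0.1, -0.5, -0.1]
opening: 1.001
```

Request:
step_arm(slide=[[1.5, -3.77, 0], [1.5, -3.77, 0], [1.5, -3.77, 0], [1.5, -3.77, 0], [1.5, -3.77, 0]], roll=[0, 0, 0, 0, 0])

```text
t: 0.85
position: [310.0, -279.2, 151.0]
tool_rot: [1.0, -0.001, -0.0, -0.0]
wrist_force: [1.3, -0.8, -0.1]
opening: 1.001
```

Request:
step_arm(slide=[[1.5, -3.77, 0], [1.5, -3.77, 0], [1.5, -3.77, 0], [1.5, -3.77, 0], [1.5, -3.77, 0]], roll=[0, 0, 0, 0, 0])

```text
t: 1.27
position: [385.1, -90.6, 151.3]
tool_rot: [1.0, -0.0, 0.0, 0.0]
wrist_force: [1.1, -1.1, 0.3]
opening: 1.0
```

Request:
step_arm(slide=[[1.5, -3.77, 0], [1.5, -3.77, 0], [1.5, -3.77, 0], [1.5, -3.77, 0], [1.5, -3.77, 0]], roll=[0, 0, 0, 0, 0])

```text
t: 1.68
position: [460.1, 98.1, 151.1]
tool_rot: [1.0, 0.0, -0.0, 0.0]
wrist_force: [1.1, -1.0, -0.1]
opening: 1.003
```

Request:
step_arm(slide=[[1.48, -3.74, 0], [1.48, -3.74, 0], [1.48, -3.74, 0], [1.48, -3.74, 0], [1.48, -3.74, 0]], roll=[0, 0, 0, 0, 0])

```text
t: 2.1
position: [534.0, 284.9, 150.8]
tool_rot: [1.0, 0.0, -0.0, 0.0]
wrist_force: [1.1, -0.2, -0.1]
opening: 1.0
```

Request:
step_arm(slide=[[1.5, -3.75, 0], [1.5, -3.75, 0], [0, 0, 1.5], [0, 0, 1.5], [0, 0, 0]], roll=[0, 0, 0, 0, 0])

```text
t: 2.52
position: [562.0, 357.7, 116.9]
tool_rot: [1.0, 0.001, -0.003, 0.002]
wrist_force: [0.5, -0.9, -0.3]
opening: 1.0
```

```bash
cat > look.py <<'E'
import sys,cv2,pickle; from rig import env,read_camera
n,name,x0,y0,x1,y1,f=sys.argv[1],sys.argv[2],*map(float,sys.argv[3:])
c=read_camera(n); pickle.dump(c,open(f'{name}.pkl','wb'))
cv2.imwrite(f'pics/{name}.png',cv2.resize(c['img'][int(y0):int(y1),int(x0):int(x1),::-1],None,fx=f,fy=f,interpolation=cv2.INTER_CUBIC))
s=env.sense(); print(s['t'],s['position'],s['opening'],s['wrist_force'])
E
python3 look.py scene cap1 320 200 470 370 3
```

```text
2.5667 [562.6323738  357.49142851 118.78281169] 0.997489305194341 [-0.79085049 -0.34456312  0.44911935]
```

View pics/cap1.png

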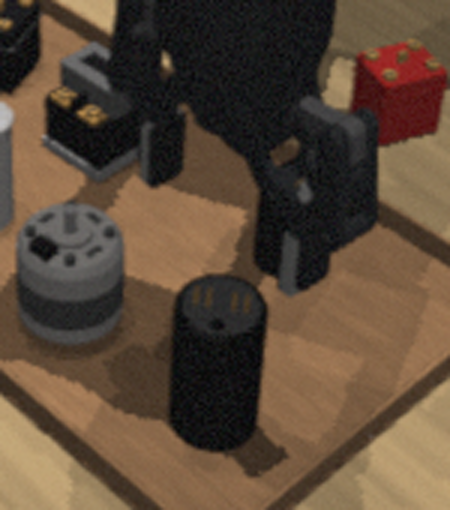

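The fingers straddle the capacitor lid, which is at crop (220,295). Descending and closing.

Request:
step_arm(slide=[[0.15, -0.25, 2.5], [0, 0, 2.5], [0, 0, 2.5], [0, 0, 1.3], [0, 0, 0]], roll=[0, 0, 0, 0, 0])

```text
t: 2.98
position: [564.0, 359.1, 30.6]
tool_rot: [1.0, -0.0, -0.002, 0.001]
wrist_force: [-1.0, -1.0, 0.2]
opening: 0.999
```

Request:
step_arm(slide=[[0, 0, 0], [0, 0, 0], [0, 0, 0], [0, 0, 0], [0, 0, 0]], roll=[0, 0, 0, 0, 0], hand=0, newtons=40)

```text
t: 3.4
position: [566.6, 360.7, 35.5]
tool_rot: [1.0, -0.0, 0.002, -0.001]
wrist_force: [-0.9, -1.4, 6.2]
opening: 0.528
```

Request:
step_arm(slide=[[0, 0, 0], [0, 0, 0], [0, 0, 0], [0, 0, 0], [0, 0, 0]], roll=[0, 0, 0, 0, 0])

```text
t: 3.82
position: [566.6, 360.7, 35.5]
tool_rot: [1.0, -0.0, 0.002, -0.001]
wrist_force: [-0.9, -0.7, 6.0]
opening: 0.53
```

Gripped: opening 0.53, about 45 mm. Lifting and carrying to cell A.

Request:
step_arm(slide=[[0, 0, -2.5], [0, 0, -3], [0, 0, -3], [0, 0, -2.5], [0, 1, 0]], roll=[0, 0, 0, 0, 0])

```text
t: 4.23
position: [568.0, 353.1, 150.4]
tool_rot: [1.0, 0.001, 0.005, -0.003]
wrist_force: [1.3, -0.7, -0.6]
opening: 0.528
```

Request:
step_arm(slide=[[0.5, 3.7, 0], [0.5, 3.7, 0], [0.5, 3.7, 0], [0.5, 3.7, 0], [0.5, 3.7, 0]], roll=[0, 0, 0, 0, 0])

```text
t: 4.65
position: [589.9, 163.5, 142.9]
tool_rot: [1.0, 0.0, -0.0, 0.0]
wrist_force: [0.6, 0.2, -1.8]
opening: 0.531
```

Request:
step_arm(slide=[[0.5, 3.7, 0], [0.5, 3.7, 0], [0.5, 3.7, 0], [0.5, 3.7, 0], [0.5, 3.7, 0]], roll=[0, 0, 0, 0, 0])

```text
t: 5.07
position: [614.9, -21.6, 142.9]
tool_rot: [1.0, -0.0, -0.0, -0.0]
wrist_force: [-0.1, -0.2, -1.2]
opening: 0.531
```

Request:
step_arm(slide=[[0.5, 3.7, 0], [0.5, 3.7, 0], [0.2, 2.5, 0], [0, 0.9, 0], [0, 0, 0]], roll=[0, 0, 0, 0, 0])

```text
t: 5.48
position: [626.8, -130.3, 142.6]
tool_rot: [1.0, -0.002, -0.0, 0.0]
wrist_force: [-0.6, -0.4, -1.0]
opening: 0.529
```

```bash
python3 look.py scene cap2 100 40 340 240 3.2
```

```text
5.5333 [ 626.82672922 -128.22874928  142.73630916] 0.5321514679359097 [-0.40390644  0.94485797 -2.52442051]
```

View pics/cap2.png

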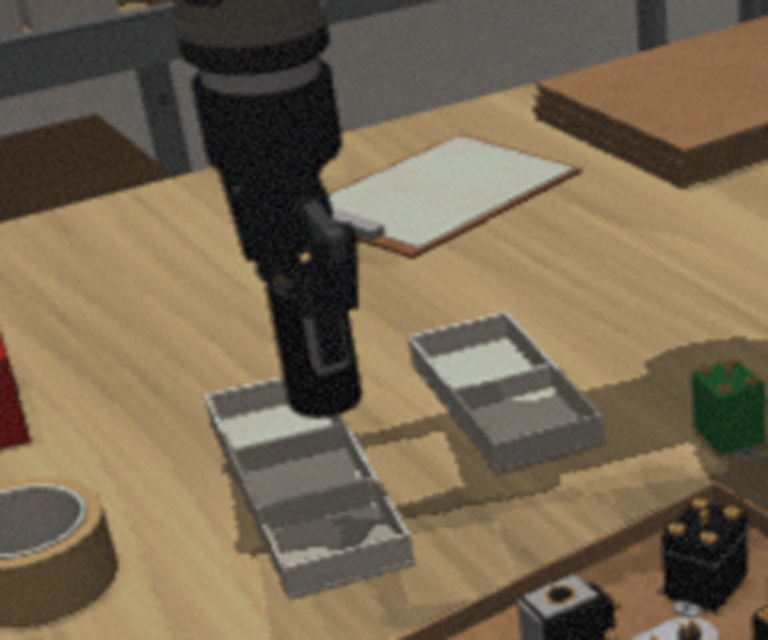

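The can is held upright with its underside at crop (325,405), and it will go into the near cell. Descending.

Request:
step_arm(slide=[[0.5, 0, 2], [0, 0, 3], [0, 0, 3], [0, 0, 1.5], [0, 0, 0.5]], roll=[0, 0, 0, 0, 0])

```text
t: 5.95
position: [630.2, -124.6, 39.8]
tool_rot: [1.0, 0.001, -0.003, -0.001]
wrist_force: [-0.5, 0.1, -1.5]
opening: 0.529
```

Request:
step_arm(slide=[[0, 0, 0], [0, 0, 0.2], [0, 0, 0.2], [0, 0, 0.2], [0, 0, 0]], roll=[0, 0, 0, 0, 0])

```text
t: 6.37
position: [632.8, -127.6, 38.0]
tool_rot: [1.0, -0.0, 0.001, 0.0]
wrist_force: [-0.7, -0.3, -2.4]
opening: 0.526
```

Request:
step_arm(slide=[[0, 0, 0.1], [0, 0, 0.1], [0, 0, 0.1], [0, 0, 0], [0, 0, 0]], roll=[0, 0, 0, 0, 0])

```text
t: 6.78
position: [632.8, -127.8, 35.6]
tool_rot: [1.0, -0.0, 0.001, 0.0]
wrist_force: [-2.4, 0.2, 5.3]
opening: 0.524
```

Request:
step_arm(slide=[[0, 0, 0.1], [0, 0, 0.1], [0, 0, 0], [0, 0, 0]], roll=[0, 0, 0, 0])

```text
t: 7.12
position: [632.9, -127.9, 35.5]
tool_rot: [1.0, -0.0, 0.001, 0.0]
wrist_force: [-6.5, 1.1, 17.0]
opening: 0.527
```

Contact comes at the same 35.5 mm as in the stock tray. Easing off, releasing, lifting (rolling to yaw 0.44 for the relay once clear of the can).

Request:
step_arm(slide=[[0, 0, -0.1], [0, 0, -0.1]], roll=[0, 0])

```text
t: 7.28
position: [632.7, -127.8, 35.6]
tool_rot: [1.0, -0.0, 0.001, 0.0]
wrist_force: [-0.7, -0.3, 0.5]
opening: 0.526
```

Request:
step_arm(slide=[[0, 0, 0], [0, 0, 0], [0, 0, 0], [0, 0, 0], [0, 0, 0]], roll=[0, 0, 0, 0, 0], hand=1)

```text
t: 7.7
position: [632.4, -127.6, 34.0]
tool_rot: [1.0, -0.0, -0.0, -0.0]
wrist_force: [0.4, 0.3, 0.9]
opening: 1.002
```

Request:
step_arm(slide=[[0, 0, -1.5], [0, 0, -3], [0, 0, -3], [0, 0, -3], [0, 0, -0.5]], roll=[0, 0, 0, 0, 0])

```text
t: 8.12
position: [635.0, -128.4, 150.2]
tool_rot: [1.0, -0.0, 0.004, 0.002]
wrist_force: [0.4, -0.2, 1.2]
opening: 1.0
```

Request:
step_arm(slide=[[-2.7, -3.1, 0], [-2.7, -3.1, 0], [-2.7, -3.1, 0], [-2.7, -3.1, 0], [-2.7, -3.1, 0]], roll=[0, 0, 0, 0, 0])

```text
t: 8.53
position: [495.7, 28.5, 143.8]
tool_rot: [1.0, -0.0, -0.0, -0.0]
wrist_force: [0.6, 0.6, 0.6]
opening: 1.004
```

Request:
step_arm(slide=[[-2.6, -3, 0], [0, 0, 0], [0, 0, 0]], roll=[0, 0, 0])

```text
t: 8.78
position: [470.3, 58.8, 144.3]
tool_rot: [1.0, 0.001, -0.0, 0.0]
wrist_force: [0.1, 0.1, -0.6]
opening: 0.995
```

```bash
python3 look.py scene rel1 130 60 380 260 3.2
```

```text
8.8333 [471.53751829  57.86307391 144.42627899] 1.0022915612616823 [ 0.12847247  0.45836064 -0.56767839]
```

View pics/rel1.png

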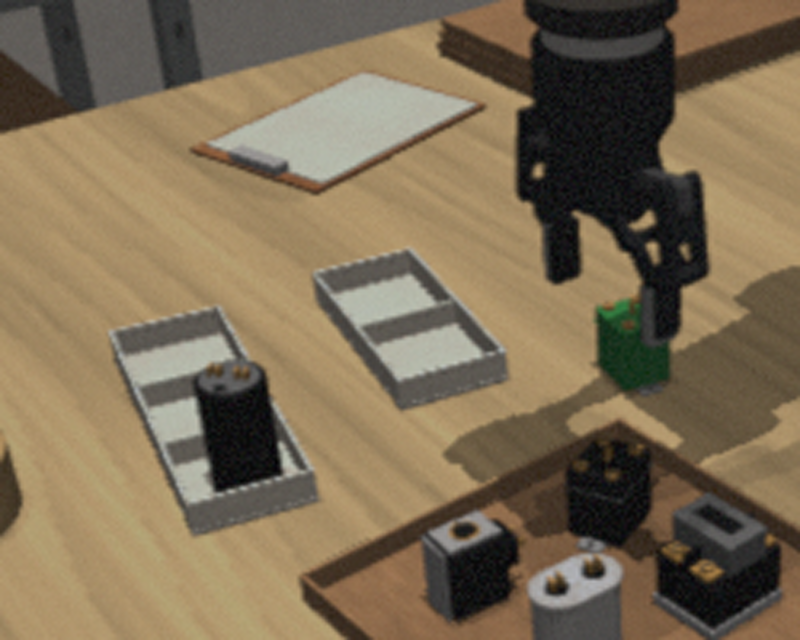

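The capacitor stands upright in its cell at crop (238,425). The gripper is over the black relay at (608,490); the green look-alike is at (632,345), outside the stock tray. Turning and descending onto the relay.

Request:
step_arm(slide=[[0.05, 0.1, 2], [0, 0, 2], [0, 0, 2], [0, 0, 1], [0, 0, 0]], roll=[-0.11, -0.11, -0.11, -0.11, 0])

```text
t: 9.25
position: [471.5, 55.4, 71.9]
tool_rot: [0.976, 0.219, -0.002, -0.0]
wrist_force: [-0.3, 0.8, 0.6]
opening: 0.994
```

Request:
step_arm(slide=[[0, 0, 2], [0, 0, 2], [0, 0, 1.2], [0, 0, 0], [0, 0, 0]], roll=[0, 0, 0, 0, 0])

```text
t: 9.67
position: [472.7, 55.8, 22.4]
tool_rot: [0.976, 0.217, -0.0, 0.0]
wrist_force: [-0.4, -0.3, -0.0]
opening: 1.0
```

Request:
step_arm(slide=[[0, 0, 0], [0, 0, 0], [0, 0, 0], [0, 0, 0], [0, 0, 0]], roll=[0, 0, 0, 0, 0], hand=0)

```text
t: 10.08
position: [472.6, 56.3, 23.1]
tool_rot: [0.976, 0.218, 0.001, 0.0]
wrist_force: [-1.0, -0.9, 6.3]
opening: 0.44
```

Request:
step_arm(slide=[[0, 0, 0], [0, 0, 0]], roll=[0, 0])

```text
t: 10.25
position: [472.5, 56.3, 23.1]
tool_rot: [0.976, 0.218, 0.001, 0.0]
wrist_force: [-1.7, -1.2, 6.0]
opening: 0.439
```

Gripped: opening 0.44, about 37 mm. Lifting, turning to the tray yaw and carrying to cell B.

Request:
step_arm(slide=[[0, 0, -2], [0, 0, -3], [0, 0, -3], [0, 0, -3], [0, 0, -1]], roll=[0, 0, 0, 0.125, 0.125])

```text
t: 10.67
position: [473.7, 56.4, 146.3]
tool_rot: [0.996, 0.092, 0.003, 0.0]
wrist_force: [1.0, -0.1, -1.1]
opening: 0.444
```

Request:
step_arm(slide=[[0, 0, 0], [0, 0, 0], [0, 0, 0], [0, 0, 0]], roll=[0.125, 0.125, 0.125, 0])

```text
t: 11.0
position: [471.7, 56.5, 142.3]
tool_rot: [0.996, -0.095, -0.0, 0.0]
wrist_force: [0.6, 0.5, -1.2]
opening: 0.439
```

Request:
step_arm(slide=[[2.38, 2.89, 0], [2.38, 2.89, 0], [2.38, 2.89, 0], [2.38, 2.89, 0], [2.38, 2.89, 0]], roll=[0, 0, 0, 0, 0])

```text
t: 11.42
position: [562.7, -109.0, 142.1]
tool_rot: [0.996, -0.09, -0.0, -0.0]
wrist_force: [0.7, 0.4, -0.4]
opening: 0.44
```

Request:
step_arm(slide=[[2.38, 2.89, 0], [2.38, 2.89, 0], [2.38, 2.89, 0], [0, 0, 0], [0, 0, 0]], roll=[0, 0, 0, 0, 0])

```text
t: 11.83
position: [616.4, -207.6, 141.0]
tool_rot: [0.996, -0.092, -0.001, -0.0]
wrist_force: [-0.5, -0.3, -1.8]
opening: 0.436
```

```bash
python3 look.py scene rel2 120 60 320 240 3.2
```

```text
11.8833 [ 615.97602311 -206.04740335  141.20342094] 0.43727195815756237 [-0.51521309 -0.15546153 -1.5214402 ]
```

View pics/rel2.png

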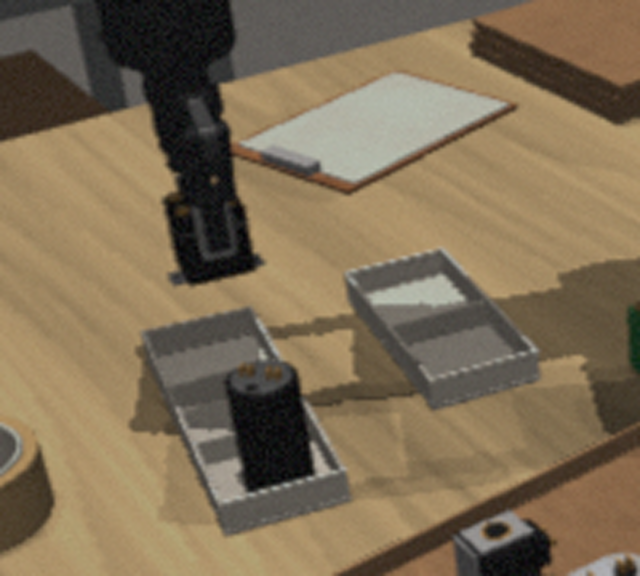

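The relay is held level with its ears across the tray at crop (180,278) and (258,262). Lowering.

Request:
step_arm(slide=[[0.1, 0, 2], [0, 0, 3], [0, 0, 3], [0, 0, 2.5], [0, 0, 0.8]], roll=[0, 0, 0, 0, 0])

```text
t: 12.3
position: [614.6, -203.3, 25.3]
tool_rot: [0.996, -0.091, -0.004, -0.001]
wrist_force: [-0.0, 0.3, -1.7]
opening: 0.44
```

Request:
step_arm(slide=[[0, 0, 0], [0, 0, 0.1], [0, 0, 0.1], [0, 0, 0.1], [0, 0, 0]], roll=[0, 0, 0, 0, 0])

```text
t: 12.72
position: [618.2, -206.3, 27.7]
tool_rot: [0.996, -0.092, 0.001, 0.0]
wrist_force: [0.5, -0.7, -1.4]
opening: 0.436
```

Request:
step_arm(slide=[[0, 0, 0.1], [0, 0, 0], [0, 0, 0]], roll=[0, 0, 0])

```text
t: 12.97
position: [617.6, -206.2, 25.6]
tool_rot: [0.996, -0.092, 0.0, 0.0]
wrist_force: [0.0, -0.3, -2.0]
opening: 0.434
```

Request:
step_arm(slide=[[0, 0, 0.1], [0, 0, 0.1], [0, 0, 0], [0, 0, 0]], roll=[0, 0, 0, 0])

```text
t: 13.3
position: [617.5, -206.1, 23.2]
tool_rot: [0.996, -0.092, -0.0, 0.0]
wrist_force: [0.6, 0.2, -0.9]
opening: 0.44
```

Request:
step_arm(slide=[[0, 0, 0.1], [0, 0, 0], [0, 0, 0]], roll=[0, 0, 0])

```text
t: 13.55
position: [617.6, -206.1, 23.2]
tool_rot: [0.996, -0.092, 0.0, 0.0]
wrist_force: [-3.6, 2.6, 4.4]
opening: 0.437
```

Contact at 23.2 mm. Releasing partway, then going to the contactor.

Request:
step_arm(slide=[[0, 0, 0], [0, 0, 0], [0, 0, 0], [0, 0, 0]], roll=[0, 0, 0, 0], hand=0.65)

```text
t: 13.88
position: [617.6, -206.2, 22.2]
tool_rot: [0.996, -0.093, 0.0, 0.0]
wrist_force: [0.3, -1.1, 0.1]
opening: 0.647
```

Request:
step_arm(slide=[[0, 0, -1.5], [0, 0, -3], [0, 0, -3], [0, 0, -3], [0, 0, -1.5]], roll=[0, 0, 0, -0.09, -0.09])

```text
t: 14.3
position: [618.9, -206.6, 146.4]
tool_rot: [1.0, -0.001, 0.002, 0.001]
wrist_force: [-0.2, 0.3, 0.9]
opening: 0.653
```

Request:
step_arm(slide=[[0, 0, 0], [0, 0, 0], [-1.19, -3.73, 0], [-1.19, -3.73, 0], [-1.19, -3.73, 0]], roll=[-0.09, 0, 0, 0, 0], hand=1)

```text
t: 14.72
position: [571.1, -96.6, 140.9]
tool_rot: [0.999, 0.04, -0.001, -0.0]
wrist_force: [0.2, 1.0, -0.4]
opening: 1.0
```

Request:
step_arm(slide=[[-1.19, -3.73, 0], [-1.19, -3.73, 0], [-1.19, -3.73, 0], [-1.19, -3.73, 0], [-1.19, -3.73, 0]], roll=[0, 0, 0, 0, 0])

```text
t: 15.13
position: [495.9, 84.7, 141.5]
tool_rot: [0.999, 0.041, -0.001, -0.0]
wrist_force: [0.9, 0.6, 0.1]
opening: 1.001
```

Request:
step_arm(slide=[[-1.19, -3.73, 0], [-1.19, -3.73, 0], [0, 0, 0], [0, 0, 0], [0, 0, 0]], roll=[0, 0, 0, 0, 0])

```text
t: 15.55
position: [467.3, 155.3, 141.8]
tool_rot: [0.999, 0.042, -0.0, 0.0]
wrist_force: [-0.0, -0.4, 0.6]
opening: 0.999
```

```bash
python3 look.py scene con1 150 120 400 290 3.2
```

```text
15.6 [467.69264358 154.69464502 141.87747736] 0.9984464874216704 [-0.55024349  0.17099583  0.64781198]
```

View pics/con1.png

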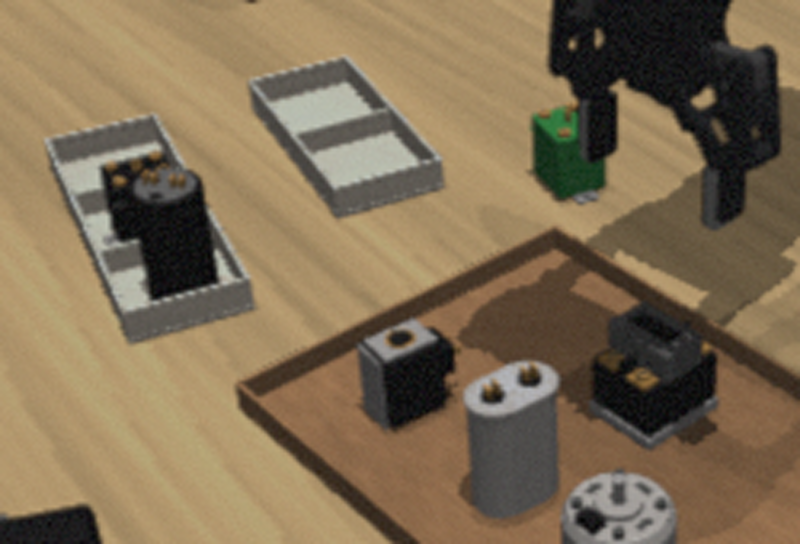

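The relay is upright in the middle cell at crop (135,195), behind the capacitor. The gripper is over the contactor at (655,370). Descending.

Request:
step_arm(slide=[[0, -0.1, 2], [0, 0, 3], [0, 0, 3], [0, 0, 2.8], [0, 0, 1]], roll=[0, 0, 0, 0, 0])

```text
t: 16.02
position: [465.8, 154.5, 20.8]
tool_rot: [0.999, 0.041, -0.003, 0.0]
wrist_force: [-1.1, -1.1, -1.2]
opening: 0.999
```

Request:
step_arm(slide=[[0, 0, 0], [0, 0, 0], [0, 0, 0]], roll=[0, 0, 0])

```text
t: 16.27
position: [468.7, 156.2, 25.6]
tool_rot: [0.999, 0.042, 0.001, -0.0]
wrist_force: [0.7, -1.2, -0.0]
opening: 1.002
```

Request:
step_arm(slide=[[0, 0, 0], [0, 0, 0], [0, 0, 0], [0, 0, 0], [0, 0, 0]], roll=[0, 0, 0, 0, 0], hand=0, newtons=50)

```text
t: 16.68
position: [468.0, 156.5, 25.4]
tool_rot: [0.999, 0.042, 0.001, 0.0]
wrist_force: [-1.5, -1.7, 7.7]
opening: 0.551
```

Request:
step_arm(slide=[[0, 0, 0], [0, 0, 0]], roll=[0, 0])

```text
t: 16.85
position: [467.9, 156.5, 25.4]
tool_rot: [0.999, 0.043, 0.001, 0.0]
wrist_force: [-1.7, -1.9, 7.7]
opening: 0.557
```

Gripped: opening 0.557, about 47 mm. Lifting, turning to the tray yaw, and carrying to cell C.

Request:
step_arm(slide=[[0, 0, -2], [0, 0, -3], [0, 0, -3], [0, 0, -3], [0, 0, -0.8]], roll=[0, 0, 0, 0.09, 0.09])

```text
t: 17.27
position: [469.0, 157.0, 146.5]
tool_rot: [0.999, -0.049, 0.003, -0.001]
wrist_force: [1.9, 1.2, -3.4]
opening: 0.558
```

Request:
step_arm(slide=[[0, 0, 0], [0, 0, 0], [1.78, 3.4, 0], [1.78, 3.4, 0], [1.78, 3.4, 0]], roll=[0.09, 0, 0, 0, 0])

```text
t: 17.68
position: [500.4, 45.8, 141.6]
tool_rot: [0.996, -0.09, -0.001, 0.0]
wrist_force: [0.9, 0.9, -3.4]
opening: 0.558
```

Request:
step_arm(slide=[[1.78, 3.4, 0], [1.78, 3.4, 0], [1.78, 3.4, 0], [1.78, 3.4, 0], [1.78, 3.4, 0]], roll=[0, 0, 0, 0, 0])

```text
t: 18.1
position: [556.7, -138.7, 141.2]
tool_rot: [0.996, -0.091, -0.001, -0.0]
wrist_force: [1.3, 0.8, -3.4]
opening: 0.56
```

Request:
step_arm(slide=[[1.78, 3.4, 0], [1.78, 3.4, 0], [1.78, 3.4, 0], [1.78, 3.4, 0], [0, 0, 0]], roll=[0, 0, 0, 0, 0])

```text
t: 18.52
position: [602.2, -290.9, 140.2]
tool_rot: [0.996, -0.093, -0.0, 0.001]
wrist_force: [-1.4, 1.4, -3.6]
opening: 0.557
```

Request:
step_arm(slide=[[0, 0, 0], [0, 0, 0]], roll=[0, 0])

```text
t: 18.68
position: [601.3, -283.2, 140.7]
tool_rot: [0.996, -0.092, -0.001, -0.001]
wrist_force: [0.1, 0.3, -3.3]
opening: 0.554
```

Request:
step_arm(slide=[[0.15, 0.1, 2], [0, 0, 3], [0, 0, 3], [0, 0, 2], [0, 0, 0.9]], roll=[0, 0, 0, 0, 0])

```text
t: 19.1
position: [601.3, -282.0, 29.6]
tool_rot: [0.996, -0.091, -0.003, -0.002]
wrist_force: [-0.1, 0.2, -3.1]
opening: 0.553
```

Request:
step_arm(slide=[[0, 0, 0], [0, 0, 0], [0, 0, 0], [0, 0, 0.1], [0, 0, 0.1]], roll=[0, 0, 0, 0, 0])

```text
t: 19.52
position: [604.2, -285.5, 33.0]
tool_rot: [0.996, -0.092, 0.001, 0.001]
wrist_force: [-0.2, -0.8, -2.6]
opening: 0.553
```

Request:
step_arm(slide=[[0, 0, 0], [0, 0, 0]], roll=[0, 0])

```text
t: 19.68
position: [603.5, -285.3, 31.8]
tool_rot: [0.996, -0.093, 0.0, 0.0]
wrist_force: [0.2, 0.1, -3.6]
opening: 0.555
```

Request:
step_arm(slide=[[0, 0, 0.2], [0, 0, 0.2], [0, 0, 0.1], [0, 0, 0], [0, 0, 0]], roll=[0, 0, 0, 0, 0])

```text
t: 20.1
position: [603.3, -285.1, 26.1]
tool_rot: [0.996, -0.092, -0.0, -0.0]
wrist_force: [0.3, 0.3, -2.9]
opening: 0.553
```

Request:
step_arm(slide=[[0, 0, 0.1], [0, 0, 0.1], [0, 0, 0], [0, 0, 0]], roll=[0, 0, 0, 0])

```text
t: 20.43
position: [603.6, -285.2, 25.5]
tool_rot: [0.996, -0.092, 0.0, 0.0]
wrist_force: [-3.0, 1.1, 5.9]
opening: 0.552
```

Contact at 25.5 mm. Releasing partway and going to the fan motor (round, so I keep this yaw).

Request:
step_arm(slide=[[0, 0, 0], [0, 0, 0], [0, 0, 0], [0, 0, 0]], roll=[0, 0, 0, 0], hand=0.72)

```text
t: 20.77
position: [603.5, -285.2, 24.2]
tool_rot: [0.996, -0.092, 0.0, 0.0]
wrist_force: [0.0, -0.1, -0.6]
opening: 0.715
```

Request:
step_arm(slide=[[0, 0, -1.5], [0, 0, -3], [0, 0, -3], [0, 0, -3], [0, 0, -1.2]], roll=[0, 0, 0, 0, 0])

```text
t: 21.18
position: [605.1, -286.1, 146.2]
tool_rot: [0.996, -0.092, 0.003, 0.002]
wrist_force: [1.1, 0.2, 0.4]
opening: 0.718
```

Request:
step_arm(slide=[[-0.915, -3.78, 0], [-0.915, -3.78, 0], [-0.915, -3.78, 0], [-0.915, -3.78, 0], [-0.915, -3.78, 0]], roll=[0, 0, 0, 0, 0], hand=1)

```text
t: 21.6
position: [592.9, -89.3, 141.4]
tool_rot: [0.996, -0.093, 0.0, 0.0]
wrist_force: [0.4, -0.6, 0.2]
opening: 0.999
```

Request:
step_arm(slide=[[-0.915, -3.78, 0], [-0.915, -3.78, 0], [-0.915, -3.78, 0], [-0.915, -3.78, 0], [-0.915, -3.78, 0]], roll=[0, 0, 0, 0, 0])

```text
t: 22.02
position: [582.8, 105.1, 141.4]
tool_rot: [0.996, -0.093, 0.0, 0.0]
wrist_force: [0.6, 0.5, 0.2]
opening: 1.0
```

Request:
step_arm(slide=[[-0.915, -3.78, 0], [-0.915, -3.78, 0], [-0.915, -3.78, 0], [-0.915, -3.78, 0], [0, 0, 0]], roll=[0, 0, 0, 0, 0])

```text
t: 22.43
position: [573.6, 265.5, 141.2]
tool_rot: [0.996, -0.09, 0.0, -0.001]
wrist_force: [-1.2, -0.5, -0.4]
opening: 0.998
```

Request:
step_arm(slide=[[0, 0, 0], [0, 0, 0]], roll=[0, 0])

```text
t: 22.6
position: [574.8, 258.4, 141.0]
tool_rot: [0.996, -0.092, -0.0, 0.0]
wrist_force: [0.3, -0.3, 0.5]
opening: 1.001
```

```bash
python3 look.py scene fan1 150 120 400 320 3.2
```

```text
22.65 [575.02652115 257.70309889 141.09276452] 1.002328577982504 [-0.18775084 -0.51333918 -0.0623085 ]
```

View pics/fan1.png

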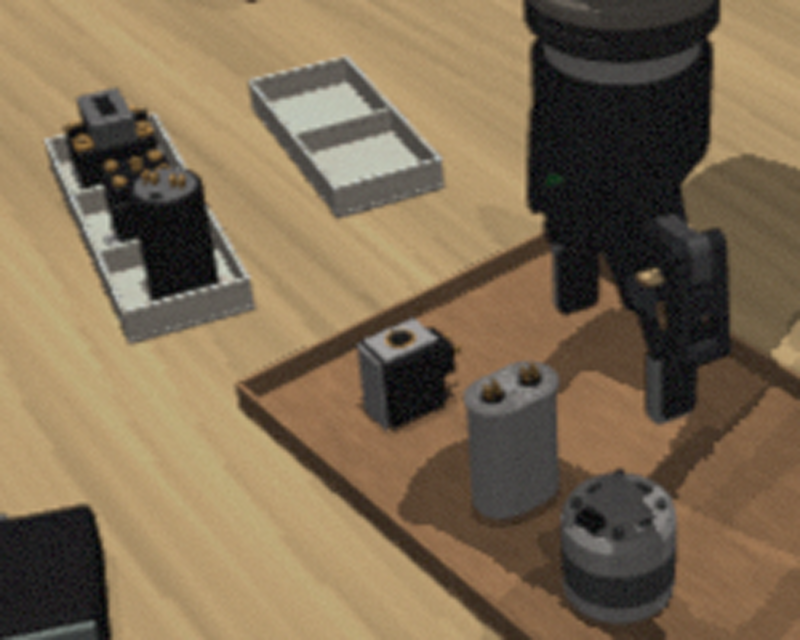

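The contactor stands in the far cell at crop (105,135). The gripper is centred over the fan motor at (620,540). Descending more gently, since clearance is 13 mm a side.

Request:
step_arm(slide=[[0, -0.1, 2], [0, 0, 2.5], [0, 0, 1.5], [0, 0, 0], [0, 0, 0]], roll=[0, 0, 0, 0, 0])

```text
t: 23.07
position: [575.2, 258.1, 80.9]
tool_rot: [0.996, -0.093, -0.001, 0.0]
wrist_force: [0.3, -0.5, 0.5]
opening: 0.997
```

Request:
step_arm(slide=[[0, 0, 1.5], [0, 0, 2], [0, 0, 1.5], [0, 0, 0.8], [0, 0, 0]], roll=[0, 0, 0, 0, 0])

```text
t: 23.48
position: [575.0, 258.9, 22.8]
tool_rot: [0.996, -0.093, -0.001, 0.0]
wrist_force: [-1.0, -0.3, -0.7]
opening: 0.997
```

Request:
step_arm(slide=[[0, 0, 0], [0, 0, 0], [0, 0, 0]], roll=[0, 0, 0])

```text
t: 23.73
position: [576.1, 259.8, 24.8]
tool_rot: [0.996, -0.093, 0.001, -0.0]
wrist_force: [-0.1, -0.6, -0.7]
opening: 1.004
```

Request:
step_arm(slide=[[0, 0, 0], [0, 0, 0], [0, 0, 0], [0, 0, 0], [0, 0, 0]], roll=[0, 0, 0, 0, 0], hand=0, newtons=70)

```text
t: 24.15
position: [575.6, 259.3, 24.5]
tool_rot: [0.996, -0.092, 0.001, 0.0]
wrist_force: [-1.8, -2.2, 5.7]
opening: 0.66
```

Request:
step_arm(slide=[[0, 0, 0], [0, 0, 0]], roll=[0, 0])

```text
t: 24.32
position: [575.6, 259.3, 24.5]
tool_rot: [0.996, -0.092, 0.001, 0.0]
wrist_force: [-1.0, -1.3, 6.1]
opening: 0.657
```

Gripped: opening 0.66, about 56 mm. Lifting and carrying to the far fan-kit cell.

Request:
step_arm(slide=[[0, 0, -1.5], [0, 0, -2.5], [0, 0, -3], [0, 0, -3], [0, 0, -1.6]], roll=[0, 0, 0, 0, 0])

```text
t: 24.73
position: [575.8, 259.9, 142.2]
tool_rot: [0.996, -0.092, 0.001, -0.001]
wrist_force: [0.8, 1.3, -4.6]
opening: 0.661
```

Request:
step_arm(slide=[[0, 1.5, 0], [0, 3, 0], [-0.25, 3.8, 0], [-0.25, 3.8, 0], [-0.25, 3.8, 0]], roll=[0, 0, 0, 0, 0])

```text
t: 25.15
position: [536.9, 103.5, 138.4]
tool_rot: [0.996, -0.092, -0.001, 0.0]
wrist_force: [0.0, 0.3, -5.4]
opening: 0.654
```

Request:
step_arm(slide=[[-0.25, 3.8, 0], [-0.25, 3.8, 0], [-0.25, 3.8, 0], [-0.25, 3.8, 0], [-0.25, 3.8, 0]], roll=[0, 0, 0, 0, 0])

```text
t: 25.57
position: [489.8, -81.1, 138.8]
tool_rot: [0.996, -0.092, -0.001, -0.0]
wrist_force: [0.2, -0.4, -5.3]
opening: 0.655
```

Request:
step_arm(slide=[[-0.25, 3.8, 0], [-0.25, 3.8, 0], [-0.25, 3.8, 0], [-0.25, 3.8, 0], [-0.3, 3.5, 0]], roll=[0, 0, 0, 0, 0])

```text
t: 25.98
position: [442.7, -262.8, 138.8]
tool_rot: [0.996, -0.093, -0.001, -0.0]
wrist_force: [1.3, 0.8, -5.6]
opening: 0.656
```

Request:
step_arm(slide=[[0, 0.6, 0], [0, 0, 0], [0, 0, 0], [0, 0, 0]], roll=[0, 0, 0, 0])

```text
t: 26.32
position: [442.8, -265.6, 138.9]
tool_rot: [0.996, -0.092, -0.001, -0.001]
wrist_force: [0.3, -0.0, -4.9]
opening: 0.659
```

```bash
python3 look.py scene fan2 130 60 330 230 3.2
```

```text
26.3667 [ 442.98643322 -265.51228006  139.01099131] 0.6582781875292321 [ 0.09210215  0.22385151 -5.26357716]
```

View pics/fan2.png

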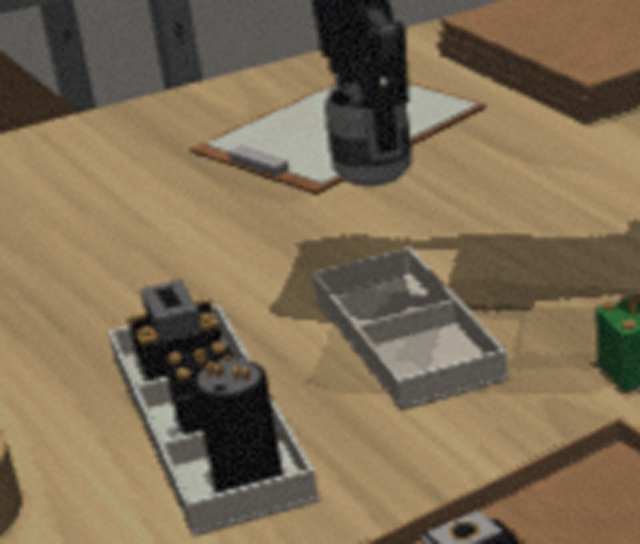

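The motor is held upright at crop (370,150), above the far cell of the two-cell tray. Lowering.

Request:
step_arm(slide=[[0, 0.15, 2], [0, 0, 2.5], [0, 0, 2.5], [0, 0, 2], [0, 0, 1]], roll=[0, 0, 0, 0, 0])

```text
t: 26.78
position: [441.9, -266.2, 37.0]
tool_rot: [0.996, -0.091, -0.002, -0.001]
wrist_force: [-0.4, 0.7, -5.4]
opening: 0.657
```

Request:
step_arm(slide=[[0, 0, 0.5], [0, 0, 0], [0, 0, 0], [0, 0, 0], [0, 0, 0]], roll=[0, 0, 0, 0, 0])

```text
t: 27.2
position: [443.3, -269.0, 35.5]
tool_rot: [0.996, -0.092, 0.001, 0.001]
wrist_force: [-0.1, 0.5, -6.2]
opening: 0.654
```

Request:
step_arm(slide=[[0, -0.15, 0.3], [0, 0, 0.3], [0, 0, 0.2], [0, 0, 0], [0, 0, 0]], roll=[0, 0, 0, 0, 0])

```text
t: 27.62
position: [442.7, -267.0, 26.1]
tool_rot: [0.996, -0.092, -0.0, -0.0]
wrist_force: [1.0, -0.0, -5.1]
opening: 0.659
```

Request:
step_arm(slide=[[0, 0, 0.1], [0, 0, 0.1], [0, 0, 0], [0, 0, 0]], roll=[0, 0, 0, 0])

```text
t: 27.95
position: [443.0, -267.2, 24.5]
tool_rot: [0.996, -0.093, 0.0, 0.0]
wrist_force: [-0.7, -0.6, -2.5]
opening: 0.658
```

Request:
step_arm(slide=[[0, 0, 0.05], [0, 0, 0]], roll=[0, 0])

```text
t: 28.12
position: [443.0, -267.2, 24.5]
tool_rot: [0.996, -0.092, 0.0, 0.0]
wrist_force: [-2.5, 1.2, 3.9]
opening: 0.657
```

Request:
step_arm(slide=[[0, 0, 0], [0, 0, 0], [0, 0, 0], [0, 0, 0], [0, 0, 0]], roll=[0, 0, 0, 0, 0], hand=1)

```text
t: 28.53
position: [443.0, -267.1, 23.8]
tool_rot: [0.996, -0.092, 0.0, 0.0]
wrist_force: [-0.2, 0.6, -0.4]
opening: 1.003
```

Request:
step_arm(slide=[[0, 0, -1.5], [0, 0, -3], [0, 0, -3], [0, 0, -3], [0, 0, -1.2]], roll=[0, 0, 0, -0.1075, -0.1075])

```text
t: 28.95
position: [444.3, -268.2, 144.7]
tool_rot: [1.0, 0.017, 0.002, 0.002]
wrist_force: [0.8, 0.2, -0.1]
opening: 1.003
```

Request:
step_arm(slide=[[0, 0, 0], [1.19, -3.57, 0], [1.19, -3.57, 0], [1.19, -3.57, 0], [1.19, -3.57, 0]], roll=[0, 0, 0, 0, 0])

```text
t: 29.37
position: [485.7, -121.3, 139.5]
tool_rot: [1.0, 0.013, -0.001, -0.0]
wrist_force: [0.8, -0.0, -0.6]
opening: 0.997
```

Request:
step_arm(slide=[[1.19, -3.57, 0], [1.19, -3.57, 0], [1.19, -3.57, 0], [1.19, -3.57, 0], [1.19, -3.57, 0]], roll=[0, 0, 0, 0, 0])

```text
t: 29.78
position: [539.9, 59.2, 139.4]
tool_rot: [1.0, 0.013, -0.001, 0.0]
wrist_force: [0.7, -0.7, 0.9]
opening: 1.0
```

Request:
step_arm(slide=[[1.19, -3.57, 0], [1.19, -3.57, 0], [1.19, -3.57, 0], [0, 0, 0], [0, 0, 0]], roll=[0, 0, 0, 0, 0])

```text
t: 30.2
position: [572.2, 167.2, 138.9]
tool_rot: [1.0, 0.015, -0.001, 0.0]
wrist_force: [0.7, -0.5, -0.7]
opening: 1.002
```

```bash
python3 look.py scene ova1 150 60 390 250 3.2
```

```text
30.25 [572.00626913 165.77128    139.09634717] 1.00064522505455 [-0.84380066 -0.51640221  0.37305347]
```

View pics/ova1.png

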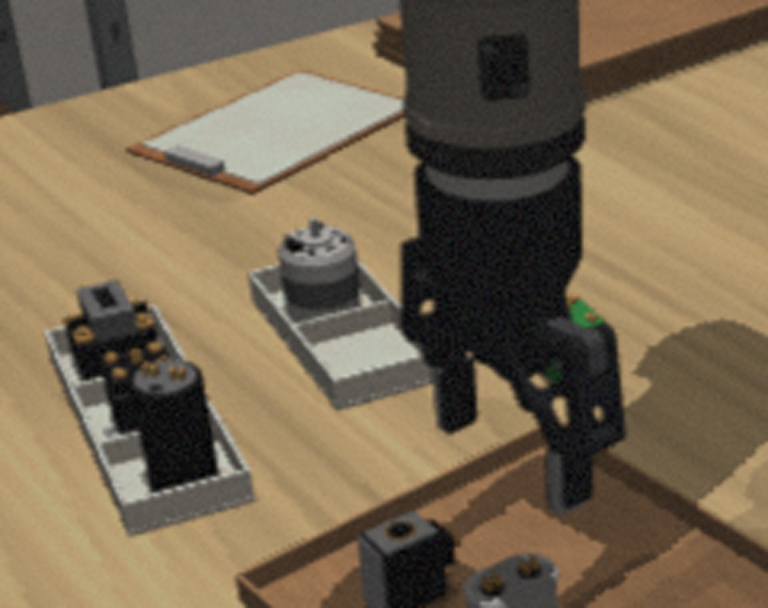

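The motor stands in its cell at crop (318,265), and the gripper is over the oval capacitor at (510,580). Descending and gripping across its 32 mm width.

Request:
step_arm(slide=[[0.1, 0.05, 2], [0, 0, 2.5], [0, 0, 2.5], [0, 0, 2], [0, 0, 1.5]], roll=[0, 0, 0, 0, 0])

```text
t: 30.67
position: [572.4, 162.9, 33.3]
tool_rot: [1.0, 0.013, -0.002, 0.0]
wrist_force: [0.7, -0.6, 0.0]
opening: 0.998
```

Request:
step_arm(slide=[[0, 0, 0.4], [0, 0, 0], [0, 0, 0], [0, 0, 0]], roll=[0, 0, 0, 0])

```text
t: 31.0
position: [574.7, 164.5, 33.0]
tool_rot: [1.0, 0.014, 0.001, -0.0]
wrist_force: [0.6, 0.6, -0.3]
opening: 1.002
```

Request:
step_arm(slide=[[0, 0, 0], [0, 0, 0], [0, 0, 0], [0, 0, 0], [0, 0, 0]], roll=[0, 0, 0, 0, 0], hand=0, newtons=40)

```text
t: 31.42
position: [574.0, 165.0, 32.2]
tool_rot: [1.0, 0.015, 0.0, 0.0]
wrist_force: [-1.3, -0.5, 0.8]
opening: 0.373
```

Request:
step_arm(slide=[[0, 0, 0], [0, 0, 0], [0, 0, 0]], roll=[0, 0, 0])

```text
t: 31.67
position: [574.0, 164.9, 32.2]
tool_rot: [1.0, 0.015, 0.0, 0.0]
wrist_force: [-0.4, -0.9, 4.0]
opening: 0.371
```

Gripped: opening 0.37, about 31.5 mm. Lifting, turning to the fan tray yaw, carrying to the near cell.

Request:
step_arm(slide=[[0, 0, -1.5], [0, 0, -3], [0, 0, -3], [0, 0, -2.5], [0, 0, -1]], roll=[0, 0, 0, 0.09, 0.09])

```text
t: 32.08
position: [575.3, 165.3, 145.1]
tool_rot: [0.997, -0.077, 0.002, -0.001]
wrist_force: [-0.2, 0.2, -1.7]
opening: 0.372
```

Request:
step_arm(slide=[[0, 0, 0], [-0.64, 3.58, 0], [-0.64, 3.58, 0], [-0.64, 3.58, 0], [-0.64, 3.58, 0]], roll=[0, 0, 0, 0, 0])

```text
t: 32.5
position: [525.4, 26.2, 139.9]
tool_rot: [0.997, -0.073, -0.002, 0.0]
wrist_force: [0.9, -0.6, -2.1]
opening: 0.371
```

Request:
step_arm(slide=[[-0.64, 3.58, 0], [-0.64, 3.58, 0], [-0.64, 3.58, 0], [-0.64, 3.58, 0], [-0.64, 3.58, 0]], roll=[0, 0, 0, 0, 0])

```text
t: 32.92
position: [467.0, -146.1, 140.3]
tool_rot: [0.997, -0.073, -0.001, -0.0]
wrist_force: [1.2, -0.9, -1.5]
opening: 0.369
```

Request:
step_arm(slide=[[-0.64, 3.58, 0], [0, 0, 0], [0, 0, 0], [0, 0, 0]], roll=[0, 0, 0, 0])

```text
t: 33.25
position: [456.4, -178.8, 140.6]
tool_rot: [0.997, -0.075, -0.001, -0.001]
wrist_force: [0.1, -0.5, -1.6]
opening: 0.371
```

```bash
python3 look.py scene ova2 150 60 350 230 3.2
```

```text
33.3 [ 456.77311092 -178.36127862  140.88421968] 0.3655381496723223 [ 0.73968963 -0.39249035 -1.44670051]
```

View pics/ova2.png

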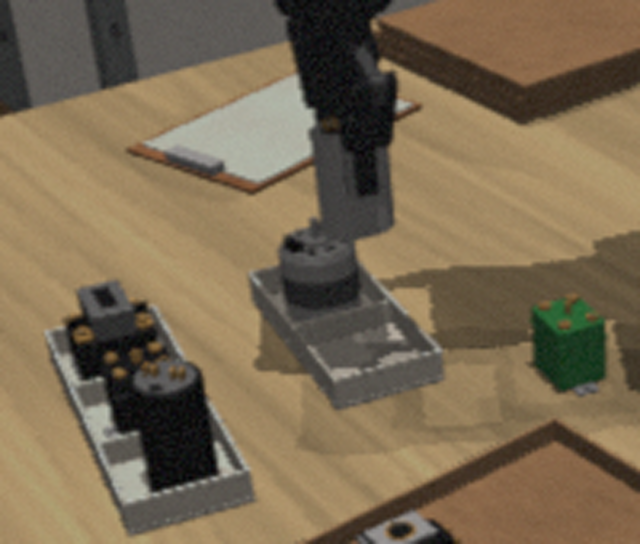

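The oval capacitor is held upright at crop (355,180), above the near cell. Lowering.

Request:
step_arm(slide=[[0, 0, 2], [0, 0, 2.5], [0, 0, 2.5], [0, 0, 2], [0, 0, 1.2]], roll=[0, 0, 0, 0, 0])

```text
t: 33.72
position: [456.3, -177.1, 37.4]
tool_rot: [0.997, -0.073, -0.002, -0.001]
wrist_force: [-0.7, -0.1, -1.8]
opening: 0.365
```

Request:
step_arm(slide=[[0, 0, 0], [0, 0, 0], [0, 0, 0], [0, 0, 0]], roll=[0, 0, 0, 0])

```text
t: 34.05
position: [457.9, -179.4, 40.8]
tool_rot: [0.997, -0.074, 0.001, 0.0]
wrist_force: [-0.9, 0.3, -1.0]
opening: 0.372
```

Request:
step_arm(slide=[[0, 0, 0.2], [0, 0, 0.2], [0, 0, 0.1], [0, 0, 0], [0, 0, 0]], roll=[0, 0, 0, 0, 0])

```text
t: 34.47
position: [457.0, -179.5, 34.8]
tool_rot: [0.997, -0.075, 0.0, 0.0]
wrist_force: [0.2, 0.2, -1.9]
opening: 0.371
```

Request:
step_arm(slide=[[0, 0, 0.1], [0, 0, 0.1], [0, 0, 0], [0, 0, 0]], roll=[0, 0, 0, 0])

```text
t: 34.8
position: [457.0, -179.5, 32.7]
tool_rot: [0.997, -0.075, -0.0, -0.0]
wrist_force: [-0.3, -0.7, -0.9]
opening: 0.372
```

Request:
step_arm(slide=[[0, 0, 0.05], [0, 0, 0.05], [0, 0, 0]], roll=[0, 0, 0])

```text
t: 35.05
position: [457.0, -179.5, 32.1]
tool_rot: [0.997, -0.075, 0.0, 0.0]
wrist_force: [-0.3, 0.1, 2.6]
opening: 0.369
```

Request:
step_arm(slide=[[0, 0, 0], [0, 0, 0], [0, 0, 0], [0, 0, 0]], roll=[0, 0, 0, 0], hand=0.6)

```text
t: 35.38
position: [457.1, -179.5, 31.8]
tool_rot: [0.997, -0.075, 0.0, 0.0]
wrist_force: [0.1, -0.3, 0.7]
opening: 0.604
```

Request:
step_arm(slide=[[0, 0, -1.5], [0, 0, -3], [0, 0, -3], [0, 0, -3], [0, 0, -2]], roll=[0, 0, 0, 0, 0])

```text
t: 35.8
position: [457.7, -179.8, 159.5]
tool_rot: [0.997, -0.075, 0.001, 0.001]
wrist_force: [0.9, 0.2, -0.5]
opening: 0.598
```

Request:
step_arm(slide=[[-2, -2.5, -1], [-2, -2.5, -1], [-2, -2.5, -1], [-2, -2.5, -1], [0, -2, 0]], roll=[0, 0, 0, 0, 0])

```text
t: 36.22
position: [393.5, -47.1, 198.2]
tool_rot: [0.997, -0.075, 0.0, 0.0]
wrist_force: [0.6, -0.3, 1.0]
opening: 0.603
```

Request:
step_arm(slide=[[0, 0, 0], [0, 0, 0], [0, 0, 0], [0, 0, 0], [0, 0, 0]], roll=[0, 0, 0, 0, 0])

```text
t: 36.63
position: [396.0, -49.6, 196.5]
tool_rot: [0.997, -0.076, -0.0, 0.0]
wrist_force: [0.2, -0.4, 0.8]
opening: 0.606
```

```bash
python3 look.py scene end_s 150 120 440 340 2; python3 look.py top end_t 170 95 510 275 2.3; python3 - <<'E'
import cv2,numpy as np
a=cv2.imread('pics/end_s.png');b=cv2.imread('pics/end_t.png');a=cv2.resize(a,None,fx=.42,fy=.42) if 0 else a
b=cv2.resize(b,(580,int(b.shape[0]*580/b.shape[1])));o=np.vstack([a[:292],b]) if a.shape[1]==580 else b
cv2.imwrite('pics/end.png',o); print(o.shape)
E
```

```text
36.6833 [395.94033009 -49.53660482 196.46463725] 0.597277269548239 [-0.24820557 -0.26317373 -1.03541942]
36.7333 [395.90638837 -49.44545455 196.48475495] 0.6011465372559789 [0.17993931 0.0402482  0.62540704]
(599, 580, 3)
```

View pics/end.png

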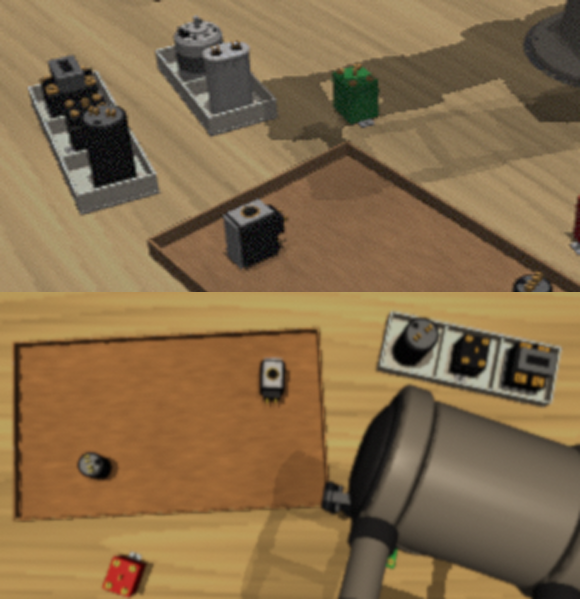

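All five parts stand in their own cells. The top view shows the start kit: capacitor (415,340), relay (468,355), contactor (530,365). The scene view shows the motor (197,45) and oval (228,75). The coil (272,378) and small capacitor (93,465) are where they were, and the red and green boxes are untouched. Handing in.

```bash
python3 -c "
from rig import ticket; print(ticket.close_job())"
```

```text
the job is handed in; nothing more can be done
None
```

Both kits are made up and the job is handed in, at about 37 s of the 136 s allowed.

- **Start kit:** the large round capacitor, relay and contactor went into the three-cell tray, in that order.
- **Fan kit:** the fan motor then the oval capacitor went into the two-cell tray.
- **Setting down:** I lowered each part until the wrist force showed contact, within 0.1 mm of its pick height, then let go. The highest force seen was about 17 N, on the first capacitor.

**Last checks:** the final scene picture shows all five parts upright, each in its own cell. The small capacitor and solenoid coil still stand in the stock tray, and the red and green look-alikes were not touched. The arm was clear with the gripper empty.

**Not confirmed:** the arm hid the two-cell tray in the final top view. That kit rests on the scene camera and the contact heights. Triangulated heights read about 0.5 mm below to 3 mm above the stated ones before I moved, and no grasp or placing had to be mended.

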